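Fit-test the drying-rack end sleeves on their rods and put the misfit in the drawer

ROBOT

A 6-joint arm with a two-finger parallel gripper is mounted at the origin on the work surface. World frame = base frame: x ahead of the robot, y to its left, z up, the work surface at z = 0. Lengths are in m, angles in rad, forces in N, time in s.
With the tool pointing down it reaches from about 0.35 to 0.8 m from the base axis. Payload 7.3 kg.
Tool frame: the origin (TCP) lies between the finger pads; the fingertips stand 25 mm ahead of it and the grasp point (between the pads) lies 6 mm ahead of it (r.tip_extent is the distance from the TCP to the fingertips, in m); z points along the fingers, y is the direction in which the jaws open and shut (so a half turn about z gives the same grasp; the last joint's range is limited). The gripper opens to 85 mm and grips with 20 to 120 N. Pads are 22 mm wide; open, the fingers measure 114 mm over their backs; the gripper's body (76 mm by 85 mm) begins 54 mm behind the grasp point. The pads swing forward as they close: fully open they stand 13 mm farther back than shut.
Start: joints at [1.022, 0.342, 1.524, -0, 1.275, -0.146], TCP at [0.206, 0.483, 0.224] pointing down, gripper open.
Joint ranges: [-2.53, 2.53], [-0.77, 2.02], [0.04, 2.7], [-1, 4.14], [0.28, 2.66], [-3.11, 3.11]. Speed limits (rad/s): [2.57, 2.57, 3.14, 3.14, 3.14, 3.14].

INTERFACE

Orientations are given as a unit quaternion [x, y, z, w].
In Python, from workcell import r, command_gripper, optics gives the robot as it stands. The module is installed in compiled form; this text tells all that it offers. Calls block until the motion is done:
- r.reach(position, orientation): joint-space move of the TCP to a pose.
- r.move_straight(position, orientation=None, speed=0.15, max_force=None): straight line of the TCP; orientation=None keeps the orientation; speed is the mean speed in m/s. With max_force (N) it stops when the force on the tool has changed by that much, and returns True; else False.
- r.movej(angles): joint-space move.
- command_gripper(opening, force=None): finger opening in m; force is the grip in N (None keeps the last); returns when the fingers have stopped.
- r.hold(seconds).
- r.solve_ik(position, orientation): joint angles nearest the present ones, or None.
- r.read_state(): the state.
- optics.get_image(name): name is "scene" or "top" or "wrist"; returns (picture, depth): 480x640x3 uint8, red, green, blue; 480x640 float32, m along the optical axis (not along the pixel's ray), 0 where there is no reading.
- optics.camera_model(name): a dict with "K" (3x3 intrinsics, pixels), "R" (3x3) and "t" (3): a world point X has camera coordinates R X + t; the wrist camera has in their place "tool_from_camera" (4x4, takes a point from camera to tool coordinates, whose origin is the TCP and whose axes are the flange's). Camera axes: x right, y down, z forward; pixel columns grow to the right and rows downward; lengths in m; the calibration is good to about 2 mm. The wrist camera is an equidistant fisheye: a pixel r from the principal point sees the ray r / f radians off the axis. A picture is of the moment at which its call begins: read the wrist's pose just before it. camera_model takes no time and is no camera call.
A pose or a line that the arm cannot do raises r.PlanningError and nothing moves.
- r.finish_job(): hands the job in, once; it reports no verdict.
The state is a dict: "time_s": time; "joint_positions": joint angles; "dq": joint speeds; "tau": joint torques, N m; "eef_pos": TCP position; "eef_rot": TCP orientation; "contact_force": force on the tool from outside, world axes, zero at the start; "torque": the same for the moment, N m; "grip_width": finger opening in m.
Only numpy, scipy, OpenCV 4.12 (cv2) and the standard library are available. Lean on these libraries where they do the work, as an engineer would, in place of code of your own. Each camera call takes 0.05 s, during which the arm holds its last target. There are 200 camera calls.

TASK

The three grey end sleeves lie in the lanes of the drying-rack rail, each in front of its own rod, and one of them will not go on. Slide them along their lanes onto the rods, gently, never ramming one that stops early: leave the two that fit fully home against the back wall, and draw the one that stops short off again and put it in the open detergent drawer. Leave the bottle and the cup where they stand.

Things in the scene. Friction and masses are not known exactly. Their poses are not given: they have to be found in the camera images.
- rail: fixed aluminium end rail of a drying rack. Origin at lid level, mid width, in the plane of the back wall's front face; +x into the wall, z up. Base plate 6 mm thick, x from -160 to +20 mm, 230 mm wide. Three lanes along x at y = +78, 0, -78 mm, each between two guide strips 31 mm apart, 6 mm wide, tops 12 mm above the lid. A square steel rod points to -x at each lane's end
- hood (a point): middle of the front top edge of the rail's hood, same axes as the rail: 25 mm in front of the back wall, 46 mm above the lid. The hood (underside 42 mm above the lid) covers the last 25 mm of all lanes. On one rod, in a lane hidden from above, the root under the hood is swollen to 22 mm square, so that a sleeve stops 25 mm short of the wall
- rods (a point): tip of the middle rod, 38 mm in front of the back wall, 20 mm above the lid (same axes as the rail). All three rods are alike outside the hood: 38 mm long, 14 mm square, 11 mm square over the first 10 mm, axis mid lane, 20 mm above the lid
- sleeve_1: grey plastic end sleeve that lies in the lane at y = +78 mm (left seen from the robot at yaw 0) of the rail: tube 28 mm square, 44 mm long, 18 mm square bore, open towards the rod (its +x), closed flat at the rear (-x), about 60 g. Origin: centre of its underside; x along the lane, z up. Mouth at x = +22 mm, rear face at x = -22 mm, top at z = 28 mm
- nose_1: the last 5 mm at the mouth of sleeve_1 (x from 17 to 22 mm, 25 mm square outside, so set back 1.5 mm from the sleeve's sides), part of the sleeve; its frame is the sleeve's. It is what meets the rod's swelling or the back wall
- home_1 (a point): where sleeve_1's origin lies when it is fully home, its mouth against the back wall: 22 mm in front of that wall, 6 mm above the lid, mid lane; same axes as the rail
- sleeve_2: grey plastic end sleeve that lies in the lane at y = 0 (middle) of the rail: tube 28 mm square, 44 mm long, 18 mm square bore, open towards the rod (its +x), closed flat at the rear (-x), about 60 g. Origin: centre of its underside; x along the lane, z up. Mouth at x = +22 mm, rear face at x = -22 mm, top at z = 28 mm
- nose_2: the last 5 mm at the mouth of sleeve_2 (x from 17 to 22 mm, 25 mm square outside, so set back 1.5 mm from the sleeve's sides), part of the sleeve; its frame is the sleeve's. It is what meets the rod's swelling or the back wall
- home_2 (a point): where sleeve_2's origin lies when it is fully home, its mouth against the back wall: 22 mm in front of that wall, 6 mm above the lid, mid lane; same axes as the rail
- sleeve_3: grey plastic end sleeve that lies in the lane at y = -78 mm (right) of the rail: tube 28 mm square, 44 mm long, 18 mm square bore, open towards the rod (its +x), closed flat at the rear (-x), about 60 g. Origin: centre of its underside; x along the lane, z up. Mouth at x = +22 mm, rear face at x = -22 mm, top at z = 28 mm
- nose_3: the last 5 mm at the mouth of sleeve_3 (x from 17 to 22 mm, 25 mm square outside, so set back 1.5 mm from the sleeve's sides), part of the sleeve; its frame is the sleeve's. It is what meets the rod's swelling or the back wall
- home_3 (a point): where sleeve_3's origin lies when it is fully home, its mouth against the back wall: 22 mm in front of that wall, 6 mm above the lid, mid lane; same axes as the rail
- drawer: grey detergent drawer, fixed, pulled halfway out of its housing. Origin: at lid level under the centre of the open compartment; this is 137 x 142 mm inside, floor 4 mm and rim 45 mm above the lid (front panel at -x 52 mm high, 80 mm from the origin). The housing, 60 mm high, begins at x = +72 mm and is 165 mm wide, 130 mm deep
- bottle: closed orange bottle, 72 mm across, 200 mm tall, 0.7 kg; origin under its centre. Bystander
- cup: clear plastic dosing cup, 64 mm across, 55 mm tall; origin under its centre. Bystander
Not all that is in view belongs to the job. What is shaped like the sleeve_1 but orange is not meant.

How it is judged:
At the end, for the whole second after the job is handed in: Two sleeves fully home in their own lanes (origin within 5 mm of their home site, 0.12 rad of the rail's x), the third in the drawer's open compartment (origin within 68 mm of the drawer's in its x and y, under 40 mm high), all at rest (under 0.02 m/s) ((((x of sleeve_1 in the frame of drawer between -0.068 and 0.068 m and y of sleeve_1 in the frame of drawer between -0.068 and 0.068 m and z of sleeve_1 in the frame of drawer below 0.04 m and linear speed of sleeve_1 below 0.02 m/s) and (distance between sleeve_2 and home_2 below 0.005 m and angle between the x axis of sleeve_2 and the x axis of rail, either way round below 0.12 rad and linear speed of sleeve_2 below 0.02 m/s) and (distance between sleeve_3 and home_3 below 0.005 m and angle between the x axis of sleeve_3 and the x axis of rail, either way round below 0.12 rad and linear speed of sleeve_3 below 0.02 m/s)) or ((x of sleeve_2 in the frame of drawer between -0.068 and 0.068 m and y of sleeve_2 in the frame of drawer between -0.068 and 0.068 m and z of sleeve_2 in the frame of drawer below 0.04 m and linear speed of sleeve_2 below 0.02 m/s) and (distance between sleeve_1 and home_1 below 0.005 m and angle between the x axis of sleeve_1 and the x axis of rail, either way round below 0.12 rad and linear speed of sleeve_1 below 0.02 m/s) and (distance between sleeve_3 and home_3 below 0.005 m and angle between the x axis of sleeve_3 and the x axis of rail, either way round below 0.12 rad and linear speed of sleeve_3 below 0.02 m/s)) or ((x of sleeve_3 in the frame of drawer between -0.068 and 0.068 m and y of sleeve_3 in the frame of drawer between -0.068 and 0.068 m and z of sleeve_3 in the frame of drawer below 0.04 m and linear speed of sleeve_3 below 0.02 m/s) and (distance between sleeve_1 and home_1 below 0.005 m and angle between the x axis of sleeve_1 and the x axis of rail, either way round below 0.12 rad and linear speed of sleeve_1 below 0.02 m/s) and (distance between sleeve_2 and home_2 below 0.005 m and angle between the x axis of sleeve_2 and the x axis of rail, either way round below 0.12 rad and linear speed of sleeve_2 below 0.02 m/s)))); the robot touches nothing.
It fails at once if a sleeve is rammed: more than 40 N on its mouth (contact force between any of nose_1, nose_2, nose_3 and anything else above 40 N).
It fails at once if the bottle or the cup is shifted by more than 30 mm or tipped by more than 0.3 rad (distance of any of bottle, cup from where it was at the start of the episode above 0.03 m or angle between any of bottle, cup's own z axis and vertical above 0.3 rad).
It also fails if it takes over 64 s, if anything falls off the work surface, if the arm or the gripper's body presses on something with over 40 N, if the wrist force passes 120 N, or if a joint passes its speed limit or range.

## Working session

There is one attempt and no reset: what is moved stays moved. The work goes in short steps, each a Python script; the robot and the scene stay as the last script left them, time stands still between calls to the robot, and variables do not carry over. Pictures are saved under pics/ and viewed, about 8 in all and at most 12, crops included, and the job is handed in when it is done.

```bash
mkdir -p pics
cat > h.py <<'E'
import numpy as np,cv2
from workcell import r,command_gripper,optics
def world(name,uv,img_depth):
    m=optics.camera_model(name);K,R,t=[np.array(m[k]) for k in("K","R","t")]
    u,v=uv;z=img_depth[int(v),int(u)]
    return R.T@(np.linalg.inv(K)@[u,v,1]*z-t)
E
python3 - <<'E'
from h import *
for n in("scene","top"):
    i,d=optics.get_image(n);cv2.imwrite(f"pics/{n}.png",i[:,:,::-1]);np.save(n+"_d.npy",d)
    m=optics.camera_model(n);print(n,np.round(m["K"],1).tolist(),np.round(m["R"],3).tolist(),np.round(m["t"],3))
s=r.read_state();print(s["time_s"],s["eef_pos"],s["eef_rot"])
print(optics.camera_model("wrist"))
E
```

```text
scene [[519.3, 0.0, 317.1], [0.0, 519.3, 240.0], [0.0, 0.0, 1.0]] [[-0.336, 0.942, 0.003], [0.71, 0.255, -0.657], [-0.619, -0.218, -0.754]] [ 0.169 -0.336  1.315]
top [[522.6, 0.0, 319.3], [0.0, 522.6, 245.9], [0.0, 0.0, 1.0]] [[-0.018, -0.999, -0.028], [-0.996, 0.02, -0.089], [0.09, 0.027, -0.996]] [0.02  0.526 1.069]
0.1 [0.20557179 0.48266865 0.22369384] [ 2.00032193e-01  9.79789067e-01 -6.71410546e-04 -2.35857494e-04]
{'K': array([[371.64829954,   0.        , 320.21910268],
       [  0.        , 371.64829954, 241.70147481],
       [  0.        ,   0.        ,   1.        ]]), 'tool_from_camera': array([[ 3.78861641e-05, -9.50427969e-01, -3.10944810e-01,
         8.15673595e-02],
       [ 9.99999963e-01, -4.73667980e-05,  2.66622531e-04,
         5.40275918e-04],
       [-2.68133971e-04, -3.10944809e-01,  9.50427932e-01,
        -1.49117041e-01],
       [ 0.00000000e+00,  0.00000000e+00,  0.00000000e+00,
         1.00000000e+00]])}
```

View pics/top.png

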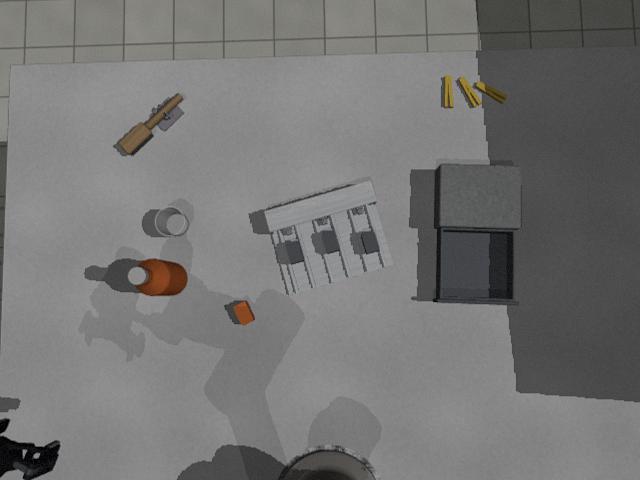

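View pics/scene.png

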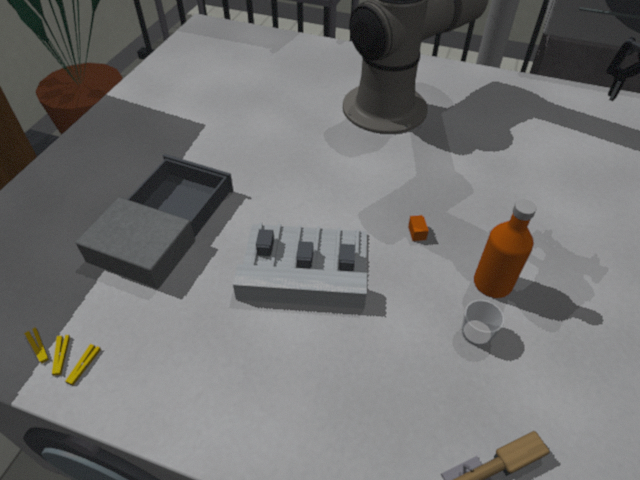

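Top view: the rail's hood runs from about (267,219) to (375,187) and the sleeves sit at about (290,250), (327,240) and (369,241). The drawer compartment is around (475,265), the bottle (160,277) and the cup (171,222). I'll take the metric fits from the depth next.

Run:
```python
from h import *
d=np.load("top_d.npy");m=optics.camera_model("top");K,R,t=[np.array(m[k]) for k in("K","R","t")]
v,u=np.mgrid[:480,:640];P=(np.dstack([u,v,np.ones_like(u)])@np.linalg.inv(K).T*d[...,None]-t)@R
def reg(u0,u1,v0,v1):return P[v0:v1,u0:u1].reshape(-1,3)
A=reg(255,395,170,300)
print("lid z",np.median(reg(300,380,310,340)[:,2]))
q=A[(A[:,2]>.041)&(A[:,2]<.052)];print("hoodz",np.median(q[:,2]),len(q))
(c,s,a)=cv2.minAreaRect(q[:,:2].astype(np.float32));print("hood",c,s,a)
print(np.round(cv2.boxPoints((c,s,a)),4).tolist())
for n,b in dict(s1=(280,302,238,264),s2=(314,340,229,256),s3=(356,380,230,256)).items():
    q=reg(*b);q=q[(q[:,2]>.028)&(q[:,2]<.039)];print(n,len(q),cv2.minAreaRect(q[:,:2].astype(np.float32)),np.median(q[:,2]))
q=reg(430,530,155,232);q=q[(q[:,2]>.054)&(q[:,2]<.066)];print("housing",cv2.minAreaRect(q[:,:2].astype(np.float32)),np.median(q[:,2]))
q=reg(425,525,225,310);f=q[(q[:,2]>.038)&(q[:,2]<.056)];print("rim",cv2.minAreaRect(f[:,:2].astype(np.float32)))
for nm,b in dict(bottle=(125,195,255,300),cup=(150,192,200,240)).items():
    q=reg(*b);q=q[q[:,2]>.04];print(nm,q.min(0),q.max(0))
# rectified crop of rail
i=cv2.imread("pics/top.png")[165:305,240:540];cv2.imwrite("pics/c1.png",cv2.resize(i,None,fx=2.6,fy=2.6,interpolation=2))
```

```text
lid z -0.0009100822701289025
hoodz 0.045165200489798545 2371
hood (0.6081186532974243, 0.005808748304843903) (0.04610448703169823, 0.22988635301589966) 15.112630844116211
[[0.555899977684021, 0.11079999804496765], [0.6158000230789185, -0.1111999973654747], [0.6603000164031982, -0.09910000115633011], [0.6003999710083008, 0.12280000001192093]]
s1 278 ((0.5154927968978882, 0.06236489489674568), (0.04379816725850105, 0.027813419699668884), 15.310873031616211) 0.03319974275995805
s2 284 ((0.5361166000366211, -0.013589108362793922), (0.04392402246594429, 0.027833174914121628), 15.394665718078613) 0.03285495032664189
s3 283 ((0.5336184501647949, -0.09586448967456818), (0.04391346126794815, 0.028152158483862877), 14.804339408874512) 0.03278311884704678
housing ((0.6196169257164001, -0.317693829536438), (0.16420672833919525, 0.13096220791339874), 86.76776123046875) 0.059021379173470785
rim ((0.4808730483055115, -0.30980348587036133), (0.16376365721225739, 0.15913169085979462), 87.77924346923828)
bottle [ 0.42791408 -0.01936114  0.04011147] [0.5011301  0.356349   1.11161023]
cup [ 0.42791408 -0.01936114  0.04018658] [0.61268091 0.3476494  1.11161023]
```

Depth fits agree with the given sizes:
- **Rail:** origin (0.6105, 0.0065), yaw 15.1°. The lanes come out at y = +78.7, 0 and -78.8 mm.
- **Drawer:** origin about (0.482, -0.310), yaw about -3°.

Next I go above lane 1 and push with the fingers closed, with a force limit.

```bash
cat >> h.py <<'E'
O=np.array([.6105,.0065]);Y=np.deg2rad(15.1);RX=np.array([np.cos(Y),np.sin(Y)]);RY=np.array([-RX[1],RX[0]])
LY=[.078,0,-.078]
def rw(x,y,z): return [*(O+x*RX+y*RY),z]
def railxy(p): q=np.array(p[:2])-O; return np.round([q@RX*1e3,q@RY*1e3,p[2]*1e3],1)
def down(phi): return [np.cos(phi/2),np.sin(phi/2),0,0]
Q=down(Y+np.pi)
def st():
    s=r.read_state();print("t",round(s["time_s"],2),"rail mm",railxy(s["eef_pos"]),"F",np.round(s["contact_force"],2),"g",round(s["grip_width"],4));return s
def push(lane,x0,F=8):
    y=LY[lane]
    r.move_straight(rw(x0,y,.10),Q,speed=.2); r.move_straight(rw(x0,y,.043),speed=.1); st()
    hit=r.move_straight(rw(-.050,y,.043),speed=.03,max_force=F); print("hit",hit); st()
E
python3 - <<'E'
from h import *
print(r.tip_extent)
s=st();p=s["eef_pos"]
for q in(Y,Y+np.pi):print(q,r.solve_ik(rw(-.125,.078,.25),down(q)))
r.move_straight([p[0],p[1],.32],speed=.25)
command_gripper(0,20);print(r.tip_extent)
r.reach(rw(-.125,.078,.25),Q);st()
r.hold(.3);st()
E
```

```text
0.025
t 0.1 rail mm [-266.9  565.2  223.7] F [ 0.15  1.3  -0.14] g 0.085
0.26354471705114374 [-5.80503746e-02  2.23841870e-01  1.61668467e+00 -4.44089210e-16
  1.30106611e+00  1.24920124e+00]
3.405137370640937 [-5.80503746e-02  2.23841870e-01  1.61668467e+00 -4.44089210e-16
  1.30106611e+00 -1.89239142e+00]
0.025
t 3.26 rail mm [-124.8   78.6  250.2] F [ 0.51 -0.33 -0.21] g 0.0003
t 3.56 rail mm [-124.9   78.4  250. ] F [ 0.17 -0.29 -0.32] g 0.0004
```

Run:
```python
from h import *
push(0,-.125)
i,d=optics.get_image("wrist");cv2.imwrite("pics/w1.png",i[:,:,::-1])
```

```text
t 5.17 rail mm [-124.5   77.8   43.6] F [ 1.06  0.35 -0.39] g 0.0003
hit False
t 7.83 rail mm [-50.1  78.   43. ] F [-0.72 -0.01  0.82] g 0.0001
```

View pics/w1.png

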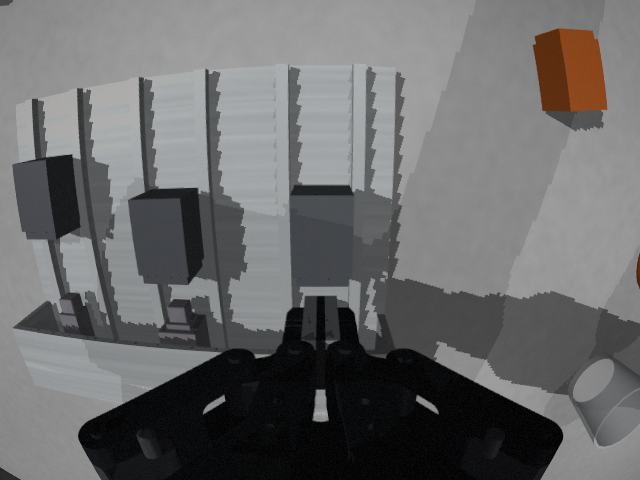

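The wrist view shows sleeve 1 still at (322,235), level with sleeve 2 at (165,235). The fingertips at (320,310) look to be ahead of it, which fits the push meeting no force. I'll measure from the wrist depth before moving.

```bash
cat >> h.py <<'E'
from scipy.spatial.transform import Rotation as Rn
def wcloud(d,s):
    m=optics.camera_model("wrist");K=m["K"];v,u=np.mgrid[:480,:640]
    x=(u-K[0,2])/K[0,0];y=(v-K[1,2])/K[1,1];th=np.hypot(x,y)+1e-9;k=np.tan(th)/th
    T=m["tool_from_camera"];Pc=np.dstack([x*k,y*k,np.ones_like(x)])*d[...,None]
    W=(Pc@T[:3,:3].T+T[:3,3])@Rn.from_quat(s["eef_rot"]).as_matrix().T+s["eef_pos"]
    q=W[...,:2]-O;return np.dstack([q@RX,q@RY,W[...,2]])*1e3
E
python3 - <<'E'
from h import *
s=st();i,d=optics.get_image("wrist");C=wcloud(d,s)
for uv in[(165,235),(165,193),(165,200),(170,278),(322,190),(322,200),(322,235),(322,280),(322,292),(320,300),(320,310),(320,330),(300,315),(340,315),(100,350),(180,305)]:print(uv,i[uv[1],uv[0]],d[uv[1],uv[0]],np.round(C[uv[1],uv[0]],1))
E
```

```text
t 7.88 rail mm [-50.1  78.   43. ] F [-0.59  0.16 -0.6 ] g 0.0002
(165, 235) [66 68 73] 0.16572721 [-82.4   5.9  33.6]
(165, 193) [30 30 34] 0.17316066 [-100.1    2.2   20. ]
(165, 200) [69 72 75] 0.16095598 [-99.2   7.7  33.1]
(170, 278) [64 67 70] 0.17315423 [-60.    5.2  33.1]
(322, 190) [33 35 36] 0.17343815 [-100.1   80.3   19.7]
(322, 200) [77 80 84] 0.16053014 [-98.2  80.3  33.9]
(322, 235) [68 70 74] 0.16569917 [-82.2  80.3  33.7]
(322, 280) [68 71 75] 0.17471708 [-59.4  80.3  31.7]
(322, 292) [144 147 150] 0.2059861 [-40.2  80.5   5.1]
(320, 300) [4 6 6] 0.1493269 [-62.   79.4  57.6]
(320, 310) [7 5 8] 0.14061595 [-62.4  79.4  66.6]
(320, 330) [8 9 6] 0.1270506 [-62.2  79.4  81. ]
(300, 315) [ 8  9 13] 0.14580296 [-57.9  71.4  62.6]
(340, 315) [5 4 7] 0.1453024 [-58.1  87.3  63.1]
(100, 350) [135 139 139] 0.17446168 [-19.8 -42.1  44.8]
(180, 305) [48 47 48] 0.18960658 [-39.4   3.6  22.5]
```

Run:
```python
from h import *
s=st();i,d=optics.get_image("wrist");C=wcloud(d,s)
c=cv2.resize(i[260:360,260:380,::-1],None,fx=5,fy=5,interpolation=0);c=np.clip(c.astype(float)*1.8,0,255).astype(np.uint8);cv2.imwrite("pics/c2.png",c)
for v in range(280,312,3):print(v,[np.round(C[v,u]).astype(int).tolist() for u in(295,308,316,325,333,346)])
```

```text
t 7.92 rail mm [-50.  78.  43.] F [0.15 0.34 0.12] g 0.0002
280 [[-48, 66, 5], [-59, 74, 31], [-59, 78, 31], [-60, 82, 32], [-59, 86, 32], [-59, 92, 32]]
283 [[-46, 66, 6], [-58, 74, 32], [-58, 78, 32], [-58, 82, 32], [-58, 86, 32], [-58, 92, 32]]
286 [[-44, 66, 5], [-56, 74, 32], [-57, 78, 33], [-56, 82, 32], [-56, 86, 32], [-56, 92, 32]]
289 [[-43, 66, 6], [-42, 73, 6], [-42, 77, 6], [-42, 82, 5], [-42, 87, 5], [-43, 94, 6]]
292 [[-40, 65, 5], [-40, 73, 5], [-40, 77, 4], [-40, 82, 5], [-40, 87, 6], [-40, 94, 6]]
295 [[-38, 65, 5], [-38, 73, 5], [-39, 77, 6], [-39, 82, 6], [-38, 87, 5], [-39, 94, 6]]
298 [[-36, 65, 5], [-62, 74, 55], [-62, 78, 56], [-62, 81, 56], [-62, 85, 56], [-36, 94, 5]]
301 [[-34, 65, 5], [-62, 75, 58], [-62, 78, 58], [-62, 81, 59], [-62, 85, 59], [-35, 94, 6]]
304 [[-33, 65, 5], [-62, 75, 61], [-62, 78, 62], [-62, 81, 62], [-62, 85, 61], [-33, 94, 5]]
307 [[-58, 69, 56], [-62, 75, 63], [-63, 78, 65], [-62, 81, 64], [-62, 84, 64], [-58, 90, 57]]
310 [[-58, 69, 59], [-62, 75, 66], [-62, 78, 66], [-62, 81, 65], [-62, 84, 66], [-58, 90, 59]]
```

View pics/c2.png

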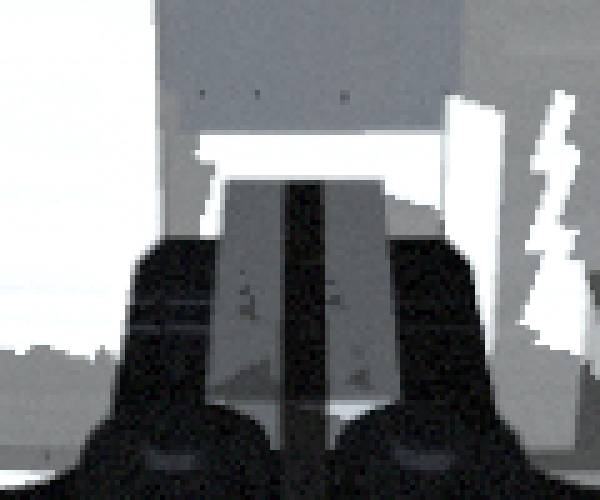

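The fingertips measure z ≈ 54 mm where the quoted tool data predict 18 mm, so they passed above the sleeve (top 34 mm) and touched nothing. I'll check the true tip offset by touching the base plate softly behind sleeve 1.

Run:
```python
from h import *
r.move_straight(rw(-.128,.078,.06),speed=.15)
r.move_straight(rw(-.128,.078,.043),speed=.1)
print(r.move_straight(rw(-.128,.078,-.012),speed=.03,max_force=5));st()
r.hold(.2);st()
```

```text
True
t 10.3 rail mm [-128.1   78.    -1. ] F [-0.55  1.34  6.56] g -0.0002
t 10.5 rail mm [-128.1   78.    -1. ] F [-0.29  0.9   5.42] g 0.0
```

Contact came at TCP z = -1 mm on the 6 mm plate. So the shut fingertips really sit about 7 mm behind the reported TCP, not 25 mm ahead of it, and I'll use that. Repeating the push at TCP z = 12 mm (tips at about 19 mm).

```bash
sed -i 's/\.043/.012/g; s/rw(x0,y,\.10)/rw(x0,y,.07)/' h.py
python3 - <<'E'
from h import *
r.move_straight(rw(-.128,.078,.012),speed=.1);r.hold(.1)
push(0,-.128)
E
```

```text
t 12.06 rail mm [-128.    78.    11.9] F [0.19 0.69 0.07] g 0.0003
hit True
t 14.26 rail mm [-55.5  78.2  11.4] F [0.34 0.35 0.02] g -0.0001
```

Lane 1 stopped at -55.5 mm, which is the fully home position. On to lanes 2 and 3.

Run:
```python
from h import *
for l,x0,px in((1,-.128,-.060),(2,-.150,-.085)):
    s=r.read_state();x=railxy(s["eef_pos"])/1e3
    r.move_straight(rw(x[0]-.006,x[1],.07),speed=.15)
    push(l,x0)
s=st();x=railxy(s["eef_pos"])/1e3
r.move_straight(rw(x[0]-.006,x[1],.09),speed=.15)
r.move_straight(rw(-.10,0,.13),speed=.2);r.hold(.1)
s=st();i,d=optics.get_image("wrist");cv2.imwrite("pics/w2.png",i[:,:,::-1]);np.savez("w2.npz",C=wcloud(d,s))
```

```text
t 16.2 rail mm [-1.275e+02  1.000e-01  1.230e+01] F [0.5  0.76 0.49] g 0.0003
hit True
t 17.77 rail mm [-80.5   0.4  11.4] F [-0.12  0.76  0.28] g -0.0
t 19.7 rail mm [-149.5  -77.9   12.3] F [ 0.3  -0.02 -0.75] g -0.0002
hit True
t 22.52 rail mm [-55.7 -77.7  11.5] F [-0.48 -0.73 -0.32] g 0.0001
t 22.52 rail mm [-55.7 -77.7  11.5] F [-0.48 -0.73 -0.32] g 0.0001
t 23.93 rail mm [-99.7  -0.8 129.2] F [ 0.18 -0.93  0.5 ] g 0.0002
```

View pics/w2.png

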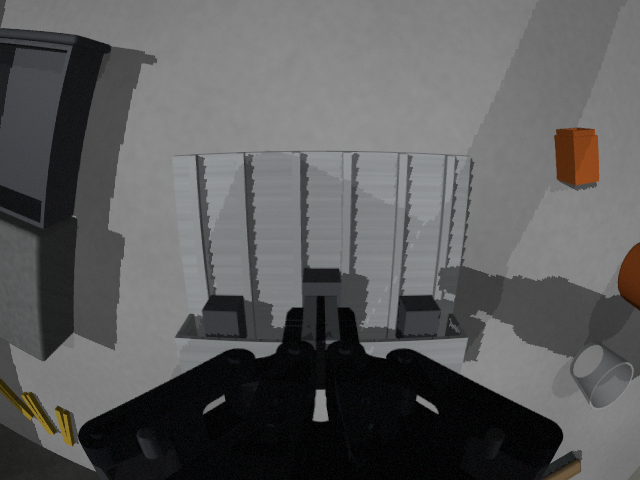

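Sleeves 1 (420,315) and 3 (224,315) are under the hood. The middle one at (322,280) stands proud, as the stop at -80.5 mm showed. I'll grip it, draw it back and lift it.

Run:
```python
from h import *
C=np.load("w2.npz")["C"]
for u in(224,322,420):
    c=C[285 if u!=322 else 262:325,u];c=c[(c[:,2]>31)&(c[:,2]<38)];print("rear edge",np.round(c[0],1) if len(c) else None)
command_gripper(.06,25)
r.move_straight(rw(-.055,0,.06),Q,speed=.15)
print(r.move_straight(rw(-.055,0,.008),speed=.06,max_force=6));st()
command_gripper(.02,25);st()
print(r.move_straight(rw(-.105,0,.008),speed=.06,max_force=15));st()
r.move_straight(rw(-.105,0,.012),speed=.05)
r.move_straight(rw(-.105,0,.15),speed=.15);r.hold(.1);s=st()
i,d=optics.get_image("wrist");cv2.imwrite("pics/w3.png",i[:,:,::-1])
```

```text
rear edge [-46.  -72.7  33.2]
rear edge [-70.2   2.2  31.4]
rear edge [-44.9  77.8  31.9]
False
t 26.3 rail mm [-54.7  -0.1   8.3] F [ 0.68 -0.15  0.72] g 0.0599
t 26.68 rail mm [-54.8  -0.1   8.4] F [-1.1  -0.59  3.45] g 0.0275
False
t 27.67 rail mm [-1.057e+02 -1.000e-01  8.400e+00] F [-0.66 -0.44  8.74] g 0.0274
t 29.08 rail mm [-105.6    0.3  148.9] F [ 0.62  0.81 -1.4 ] g 0.0271
```

View pics/w3.png

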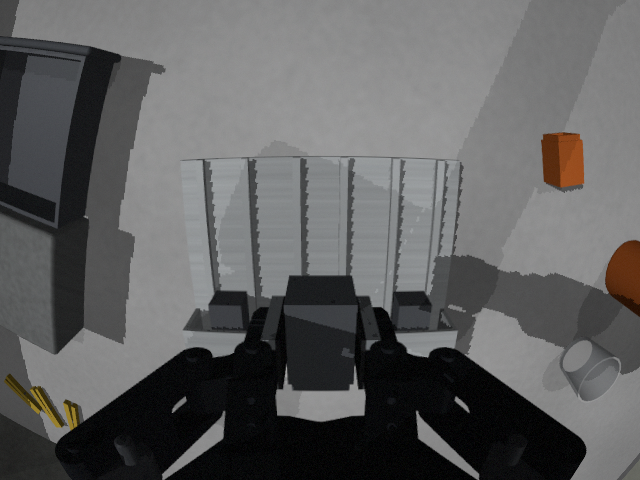

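Sleeve 2 is held squarely at (320,330) and sleeves 1 and 3 have stayed put. Now into the drawer.

Run:
```python
from h import *
q=down(np.deg2rad(-3)+np.pi);D=[.482,-.310]
r.reach([*D,.16],q);s=r.read_state();print(s["eef_pos"],s["grip_width"])
r.move_straight([*D,.07],speed=.15)
print(r.move_straight([*D,.010],speed=.06,max_force=6));st()
command_gripper(.05)
r.move_straight([*D,.16],speed=.15)
r.reach([.40,-.20,.28],q)
r.hold(.3);s=st()
i,d=optics.get_image("top");cv2.imwrite("pics/top2.png",i[:,:,::-1])
m=optics.camera_model("top");K,R,t=[np.array(m[k]) for k in("K","R","t")]
v,u=np.mgrid[:480,:640];P=(np.dstack([u,v,np.ones_like(u)])@np.linalg.inv(K).T*d[...,None]-t)@R
def reg(u0,u1,v0,v1):return P[v0:v1,u0:u1].reshape(-1,3)
f=reg(444,510,234,294);f=f[(f[:,2]>.024)&(f[:,2]<.036)];print("in drawer",len(f),f.mean(0) if len(f) else 0, "D",D)
q=reg(255,395,170,300);w=np.c_[(q[:,:2]-O)@RX,(q[:,:2]-O)@RY,q[:,2]];w=w[(w[:,2]>.028)&(w[:,2]<.039)&(w[:,0]>-.15)&(w[:,0]<-.026)]
for y in LY:
    g=w[abs(w[:,1]-y)<.014];print(y,len(g),np.round(np.percentile(g[:,0],[1,50,99])*1e3,1) if len(g) else None)
```

```text
[ 0.48224975 -0.30878796  0.15981509] 0.027468854528741777
False
t 32.15 rail mm [-206.3 -272.4   10.4] F [-0.21  0.3  -1.09] g 0.0276
t 34.71 rail mm [-257. -145.  279.] F [ 0.36 -0.29  1.63] g 0.0503
in drawer 142 [ 0.50114086 -0.30811716  0.03012848] D [0.482, -0.31]
0.078 117 [-44.1 -35.  -26.2]
0 2 [-27.7 -27.6 -27.6]
-0.078 115 [-44.  -35.3 -26.3]
```

View pics/top2.png

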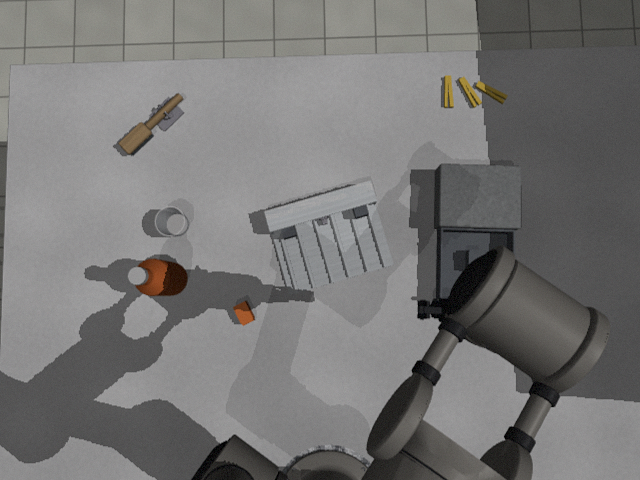

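Rear faces of sleeves 1 and 3 sit at -44 mm, so both are home. Sleeve 2 is in the compartment at (460,258), flat with its top at 30 mm, and the bottle and cup haven't moved. Handing in.

```bash
python3 -c "
from h import *
st();r.finish_job()"
```

```text
t 34.76 rail mm [-257.  -144.9  279.2] F [-0.04  0.11 -0.32] g 0.05
the job is handed in; nothing more can be done
```

I handed the job in at about 35 s. Sleeves 1 and 3 are fully home, and sleeve 2, the one that stopped short, is in the drawer.

- **Pushing:** I slid each sleeve along its lane with shut fingers at 30 mm/s, stopping at 8 N. Sleeve 2 stopped 25 mm short, so I gripped it, drew it straight back off the rod and lifted it into the drawer.
- **Last checks:** the rear faces of sleeves 1 and 3 measured 44.1 and 44.0 mm in front of the wall (44 when home). Sleeve 2 lies flat in the compartment with its top at 30 mm. Its visible part centres about 20 mm from the drawer's centre in x, but the arm hid some of it in that view. The bottle and cup look unmoved in the picture; I did not measure them. The gripper was clear of everything.
- **What disagreed:** the fingertips did not match the quoted tool data. Shut, they sit about 7 mm behind the reported TCP, where the text puts them 25 mm ahead. My first push on lane 1 therefore passed harmlessly over the sleeve. I found this from the wrist depth, confirmed it with a soft touch (5 N limit) on the base plate, and corrected the heights after that.

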